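Switch on three balances in logging order

ROBOT

A 6-joint arm with a two-finger parallel gripper is mounted at the origin on a cart in front of the work surface, level with it; the furniture and walls round the work are solid. World frame = base frame: x ahead of the robot, y to its left, z up, the work surface at z = 0. Lengths are in m, angles in degrees, forces in N, time in s.
With the tool pointing down it reaches from about 0.3 to 0.75 m from the base axis. Payload 8.5 kg.
Tool frame: the origin (TCP) lies on the centre line of the jaws, within the pads' length; the fingertips stand 19 mm ahead of it and the grasp point (between the pads) is the TCP (env.tcp_to_tips is the z of the fingertips in the tool frame, in m); z points along the fingers, y is the line along which they close (so a half turn about z gives the same grasp; the last joint's range is limited). The gripper opens to 85 mm and grips with 20 to 120 N. Pads are 22 mm wide; open, the fingers measure 114 mm over their backs; the gripper's body (76 mm by 85 mm) begins 54 mm behind the grasp point. The pads swing forward as they close: fully open they stand 13 mm farther back than shut.
Start: joints at [-12.336, 21.807, 74.336, -0, 83.858, -12.336], TCP at [0.55, 0, 0.25] pointing down, gripper open.
Joint ranges: [-178.18, 178.18], [-50.72, 133.34], [12.68, 142.11], [-81.47, 261.47], [9.98, 163.14], [-165.26, 165.26]. Speed limits (degrees/s): [136.94, 136.94, 180, 180, 180, 180].

INTERFACE

Orientations are given as a 3x3 rotation matrix whose columns are the frame's x, y, z axes.
In Python, from rig import env gives the robot as it stands.
- The arm moves only by the tool servo_tool, never from a script. Its argument "steps" is a list of rows, each an object of numbers: "tx", "ty", "tz": the shift along the world's x, y, z in cm; "yaw": the turn about the world's z in degrees; "claw": the finger opening in cm, from 0 to 8.54. In form: [{"tx": .., "ty": .., "tz": .., "yaw": .., "claw": ..}, ...]. A call has 1 to 20 rows; each row shifts and turns the commanded pose from where the row before left it; what a row does not reach is not made up. A row lasts 1/10 s, in which the tool goes at most 50 mm and 8.59 degrees, less where a joint would pass 70% of its speed; a pose out of reach is approached as far as the arm can. A call with a gripper value outside its range is refused whole. The fingers move at their own pace and stop on an object; "newtons" is the grip in N (left out, the last holds). Time passes only in rows, so rows that do not move let the fingers close. It gives the time, the measured TCP pose, the force, the opening and the grip force at its end, in the units of the state.
- env.observe(): the state, without advancing time (a new reading comes with each control period).
- env.get_image(name): name is "scene" or "side" or "wrist"; returns (picture, depth): 420x560x3 uint8, red, green, blue; 420x560 float32, m along the optical axis (not along the pixel's ray), 0 where there is no reading.
- env.camera_model(name): a dict with "fovy" (degrees; the focal length in pixels is half the picture's height over the tangent of half this angle, whatever the lens; pixels are square), "cx", "cy" (the principal point, pixels), "dist_coeffs" ([k1, k2, p1, p2, k3] as OpenCV has them; the pictures are not rectified), "T" (4x4, takes a point from camera to world coordinates). Camera axes: x right, y down, z forward; pixel columns grow to the right and rows downward; lengths in m; the calibration is good to about 2 mm. A picture is of the moment at which its call begins: read the wrist's pose just before it. camera_model takes no time and is no camera call; for the wrist camera it gives the pose at the moment of the call.
- env.close_job(): hands the job in; it is judged then, once.
The state is a dict: "time_s": time; "q": joint angles; "qvel": joint speeds; "joint_efforts": joint torques, N m; "position": TCP position; "tool_rot": TCP orientation; "ft_force": force on the tool from outside, world axes, zero at the start; "wrist_torque": the same for the moment, N m; "grip_width": finger opening in m; "gripper_force": force on a finger pad.
Only numpy, scipy, OpenCV 4.12 (cv2) and the standard library are available. Lean on these libraries where they do the work, as an engineer would, in place of code of your own. Each camera call takes 0.05 s, during which the arm holds its last target. There are 200 camera calls.

TASK

The data logger numbers the balances in the order in which they come on: switch on first the balance carrying the weighing boat, then the one with the covered culture dish, and last the one with the small beaker, each by pressing its round black key lightly down all the way, where it stays. Only press the keys; do not pick up or shift the vessels on the pans or anything else on the worktop.

Things in the scene. Friction and masses are not known exactly. Their poses are not given: they have to be found in the camera images.
- balance_boat: the balance that carries the weighing boat: one of three identical low bench balances, fixed to the worktop, white housing 170 mm deep (its x) by 110 mm wide (its y), top face 28 mm above the worktop. Origin at its underside's centre; its x points from the front (display and key) to the round 94 mm steel pan at the back, whose top is 36 mm high and whose centre lies 33 mm behind the origin; z up. The display lies flat on the left of the front part, the key on the right
- key_boat (a joint): travel in m of that balance's power switch, under its round black key: 0 = out (off), 0.006 = fully in; it moves straight down, is on from 0.004, takes about 2.5 N to move and stays where it is left (no return spring). The key's cap is soft rubber (1.4 N per mm, 5 mm at most) and so gives by about 2 mm before the switch moves: the cap's top must go down about 6 mm to switch on and 8 mm for fully in (2.5 to 3 N); 3 mm farther (about 7 N) everything is solid
- key_boat_top (a point): centre of the top face of that key: a round black push key 25 mm in diameter; when out it stands 12 mm proud of the housing, 40 mm above the worktop, and when fully in and let go 6 mm proud. It lies 55 mm in front of (-x) and 33 mm to the right of (-y) the balance's origin; this point moves with the key
- weigh_boat: square white weighing boat 83x83 mm, 20 mm high, loose, standing on the pan of its balance; origin at its underside's centre
- balance_dish: the balance that carries the culture dish: one of three identical low bench balances, fixed to the worktop, white housing 170 mm deep (its x) by 110 mm wide (its y), top face 28 mm above the worktop. Origin at its underside's centre; its x points from the front (display and key) to the round 94 mm steel pan at the back, whose top is 36 mm high and whose centre lies 33 mm behind the origin; z up. The display lies flat on the left of the front part, the key on the right
- key_dish (a joint): travel in m of that balance's power switch, under its round black key: 0 = out (off), 0.006 = fully in; it moves straight down, is on from 0.004, takes about 2.5 N to move and stays where it is left (no return spring). The key's cap is soft rubber (1.4 N per mm, 5 mm at most) and so gives by about 2 mm before the switch moves: the cap's top must go down about 6 mm to switch on and 8 mm for fully in (2.5 to 3 N); 3 mm farther (about 7 N) everything is solid
- key_dish_top (a point): centre of the top face of that key: a round black push key 25 mm in diameter; when out it stands 12 mm proud of the housing, 40 mm above the worktop, and when fully in and let go 6 mm proud. It lies 55 mm in front of (-x) and 33 mm to the right of (-y) the balance's origin; this point moves with the key
- petri_dish: round covered culture dish, 90 mm across, 36 mm high, loose, standing on the pan of its balance; origin at its underside's centre
- balance_beaker: the balance that carries the small beaker: one of three identical low bench balances, fixed to the worktop, white housing 170 mm deep (its x) by 110 mm wide (its y), top face 28 mm above the worktop. Origin at its underside's centre; its x points from the front (display and key) to the round 94 mm steel pan at the back, whose top is 36 mm high and whose centre lies 33 mm behind the origin; z up. The display lies flat on the left of the front part, the key on the right
- key_beaker (a joint): travel in m of that balance's power switch, under its round black key: 0 = out (off), 0.006 = fully in; it moves straight down, is on from 0.004, takes about 2.5 N to move and stays where it is left (no return spring). The key's cap is soft rubber (1.4 N per mm, 5 mm at most) and so gives by about 2 mm before the switch moves: the cap's top must go down about 6 mm to switch on and 8 mm for fully in (2.5 to 3 N); 3 mm farther (about 7 N) everything is solid
- key_beaker_top (a point): centre of the top face of that key: a round black push key 25 mm in diameter; when out it stands 12 mm proud of the housing, 40 mm above the worktop, and when fully in and let go 6 mm proud. It lies 55 mm in front of (-x) and 33 mm to the right of (-y) the balance's origin; this point moves with the key
- small_beaker: small glass beaker with a spout, 54 mm across, 58 mm high, loose, standing on the pan of its balance; origin at its underside's centre
- marker: white-and-black marker pen, 135 mm long, 17 mm thick, lying between two balances; origin at its underside's centre; loose bystander
- stopper_mid: rubber stopper, 30 mm wide, 22 mm high, standing between two balances; origin at its underside's centre; loose bystander
- stopper_small: rubber stopper, 24 mm wide, 18 mm high, near the right edge of the worktop; origin at its underside's centre; loose bystander
- timer: flat lab timer 70x62x18 mm, behind the work on the left; origin at its underside's centre; loose bystander
- tape: roll of masking tape lying flat, 98 mm across, 25 mm high, behind the work; origin at its underside's centre; loose bystander
- funnel: funnel standing mouth down, 94 mm across, 100 mm high, behind the work on the right; origin at its underside's centre; loose bystander
- bottle: screw-cap glass bottle, 54 mm across, 104 mm high, behind the work on the right; origin at its underside's centre; loose bystander
- bulb: rubber pipette bulb, 112 mm long, 48 mm thick, lying left of the balances; origin at its underside's centre; loose bystander
Not all that is in view belongs to the job. There is more than one size of the small_beaker; the job needs the larger.

How it is judged (in metres and radians):
On the way, in this order (a step that is already met when the one before it is completed fails the run):
1. the key of the balance with the weighing boat is pressed in (4 mm or more) (value of joint key_boat above 0.004 m), for 0.1 s.
2. the key of the balance with the culture dish is pressed in (4 mm or more) (value of joint key_dish above 0.004 m), for 0.1 s.
3. the key of the balance with the small beaker is pressed in (4 mm or more) (value of joint key_beaker above 0.004 m), for 0.1 s.
At the end, for the whole second after the job is handed in: all three keys are in by at least 4 mm of their 6 mm, and the weighing boat, dish and beaker stand upright and at rest on their pans, within 15 mm of where they stood (value of joint each of key_boat, key_dish, key_beaker above 0.004 m and horizontal distance between weigh_boat and balance_boat below 0.055 m and angle between each of weigh_boat, petri_dish, small_beaker's own z axis and vertical below 0.15 rad and distance of each of weigh_boat, petri_dish, small_beaker from where it was at the start of the episode below 0.015 m and linear speed of each of weigh_boat, petri_dish, small_beaker below 0.02 m/s and horizontal distance between petri_dish and balance_dish below 0.055 m and horizontal distance between small_beaker and balance_beaker below 0.055 m); the robot touches nothing.
It fails at once if the culture dish's balance is switched on before the weighing boat's (value of joint key_dish above 0.004 m and value of joint key_boat below 0.004 m).
It fails at once if the small beaker's balance is switched on before the culture dish's (value of joint key_beaker above 0.004 m and value of joint key_dish below 0.004 m).
It fails at once if a balance is pushed with more than 25 N (contact force between any of the fingers, the arm and balance_boat above 25 N or contact force between any of the fingers, the arm and balance_dish above 25 N or contact force between any of the fingers, the arm and balance_beaker above 25 N).
It fails at once if a weighing boat, dish or beaker is shifted or lifted by more than 15 mm, or tipped (distance of any of weigh_boat, petri_dish, small_beaker from where it was at the start of the episode above 0.015 m or angle between any of weigh_boat, petri_dish, small_beaker's own z axis and vertical above 0.3 rad).
It fails at once if a bystander is moved or lifted by more than 20 mm (distance of any of marker, stopper_mid, stopper_small, timer, tape, funnel, bottle, bulb from where it was at the start of the episode above 0.02 m).
It also fails if it takes over 51 s, if anything falls off the work surface, if the arm or the gripper's body presses on something with over 40 N, if the wrist force passes 120 N, or if a joint passes its speed limit or range.

## Working session

There is one attempt and no reset: what is moved stays moved. The work goes in short steps, Python scripts to look and compute and a tool call to move; the robot and the scene stay as the last step left them, time stands still between calls to the robot, and variables do not carry over. Pictures are saved under pics/ and viewed, at most 10 in all, crops included, and the job is handed in when it is done.

Besides the shell and the picture viewer there is one more tool, called after "Call:" as name(argument=value, ...) on one line, values as JSON. servo_tool: Moves the arm, as the interface text tells. Its arguments: {"type":"object","properties":{"steps":{"type":"array"},"newtons":{"type":"number"}},"required":["steps"]}

```bash
mkdir -p pics; cat > h.py <<'E'
import numpy as np, cv2
from rig import env
def grab(n,tag):
    m=env.camera_model(n); im,d=env.get_image(n)
    np.savez(f'{tag}.npz',im=im,d=d,T=m['T'],c=[m['fovy'],m['cx'],m['cy']],k=m['dist_coeffs'])
    cv2.imwrite(f'pics/{tag}.png',im[:,:,::-1])
def world(tag):
    z=np.load(tag+'.npz'); d=z['d']; h,w=d.shape; f=h/2/np.tan(np.radians(z['c'][0])/2)
    K=np.array([[f,0,z['c'][1]],[0,f,z['c'][2]],[0,0,1]])
    u,v=np.meshgrid(np.arange(w),np.arange(h))
    p=cv2.undistortPoints(np.stack([u,v],-1).reshape(-1,1,2).astype(float),K,z['k']).reshape(h,w,2)
    P=np.dstack([p*d[...,None],d])@z['T'][:3,:3].T+z['T'][:3,3]
    P[d==0]=np.nan
    return z['im'],P
E
python3 - <<'E'
from h import *
grab('scene','s0'); grab('wrist','w0')
s=env.observe(); print(s['time_s'],s['position'],s['tool_rot'],s['ft_force'],env.tcp_to_tips)
cv2.imwrite('pics/both.png',cv2.resize(np.hstack([cv2.imread('pics/s0.png'),cv2.imread('pics/w0.png')]),(800,300)))
E
```

```text
0.1 [5.49749328e-01 3.66898396e-05 2.49796267e-01] [[ 8.95101681e-06  9.99999192e-01 -1.27142491e-03]
 [ 9.99999968e-01 -8.63191754e-06  2.50982939e-04]
 [ 2.50971762e-04 -1.27142712e-03 -9.99999160e-01]] [-0.50003095  0.3158645   0.17348449] 0.019
```

View pics/s0.png

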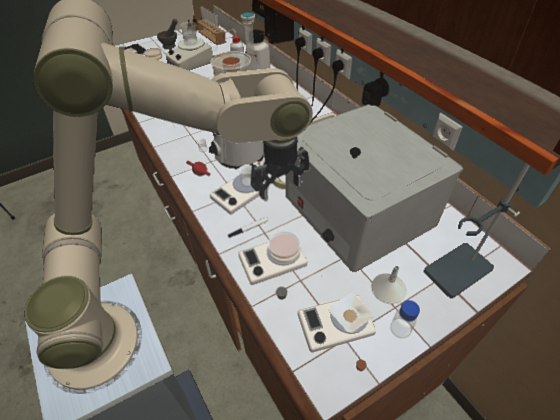

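View pics/w0.png

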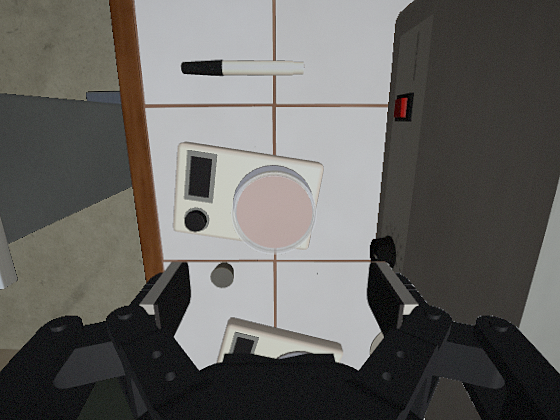

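The scene view shows three balances: near one at (337,320) with the weighing boat, middle (273,258) with the dish, far (235,190) partly behind the gripper. The wrist view shows the dish balance with its key at (196,220), the stopper at (222,274) and the marker at (243,68).

```bash
python3 - <<'E'
from h import *
for t in ('s0','w0'):
    im,P=world(t)
    g=im.max(2)
    m=((g<60)&(P[...,2]>.034)&(P[...,2]<.046)&(P[...,0]>.25)&(P[...,0]<.8)&(abs(P[...,1])<.6)).astype(np.uint8)
    n,l,st,c=cv2.connectedComponentsWithStats(m)
    for i in range(1,n):
        if st[i,4]>25:
            q=P[l==i]; print(t,st[i],c[i].round(),np.median(q,0).round(4),((q.max(0)+q.min(0))/2).round(4),np.ptp(q,axis=0).round(3))
im=cv2.imread('pics/s0.png')[140:360,180:400]
cv2.imwrite('pics/c0.png',cv2.resize(im,(600,600),interpolation=cv2.INTER_CUBIC))
E
```

```text
s0 [229 198   7   6  31] [232. 201.] [0.5068 0.2276 0.038 ] [0.5062 0.2298 0.0383] [0.019 0.022 0.007]
s0 [254 267   8   8  46] [257. 270.] [ 0.4483 -0.0452  0.0391] [ 0.4471 -0.0436  0.0393] [0.02  0.019 0.01 ]
s0 [315 333  10   9  70] [320. 337.] [ 0.4801 -0.2874  0.0398] [ 0.4811 -0.2872  0.039 ] [0.021 0.02  0.008]
w0 [400   3  11  34 115] [403.  20.] [0.6717 0.168  0.0397] [0.6731 0.1685 0.0399] [0.005 0.027 0.012]
w0 [185 211  21  20 338] [195. 221.] [ 0.4519 -0.0405  0.041 ] [ 0.4514 -0.0411  0.0389] [0.023 0.022 0.01 ]
```

View pics/c0.png

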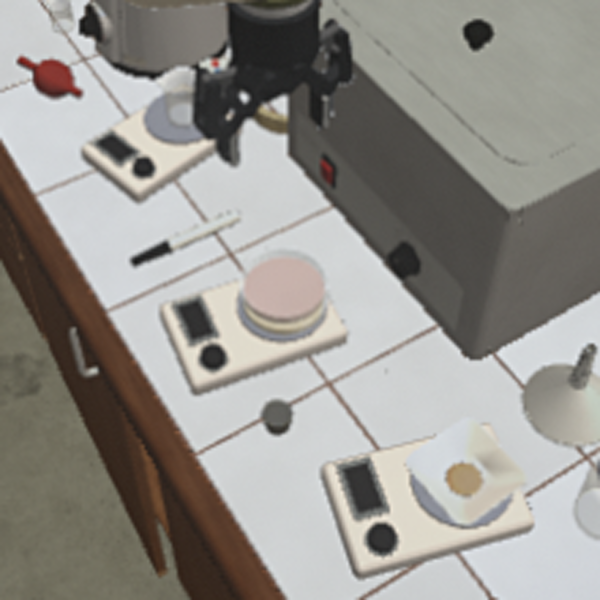

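Near balance carries the boat (key ~(380,538) in the crop), middle the dish (213,357), far the beaker (143,167). Key heights read 38–41 mm, matching 40 mm. I'll close the fingers, turn 90° (so the knuckles stay clear of the vessels) and go over the boat key.

Call:
servo_tool(steps=[{"tx": -0.58,"ty": -2.4,"yaw": 7.5,"claw": 0},{"tx": -0.58,"ty": -2.4,"yaw": 7.5,"claw": 0},{"tx": -0.58,"ty": -2.4,"yaw": 7.5,"claw": 0},{"tx": -0.58,"ty": -2.4,"yaw": 7.5,"claw": 0},{"tx": -0.58,"ty": -2.4,"yaw": 7.5,"claw": 0},{"tx": -0.58,"ty": -2.4,"yaw": 7.5,"claw": 0},{"tx": -0.58,"ty": -2.4,"yaw": 7.5,"claw": 0},{"tx": -0.58,"ty": -2.4,"yaw": 7.5,"claw": 0},{"tx": -0.58,"ty": -2.4,"yaw": 7.5,"claw": 0},{"tx": -0.58,"ty": -2.4,"yaw": 7.5,"claw": 0},{"tx": -0.58,"ty": -2.4,"yaw": 7.5,"claw": 0},{"tx": -0.58,"ty": -2.4,"yaw": 7.5,"claw": 0},{"claw": 0},{"claw": 0},{"claw": 0}])

```text
invalid input at $.steps[0]: expected keys tx, ty, tz, yaw, claw
```

```bash
cat > key.py <<'E'
from h import *
import sys
t=sys.argv[1]; s=env.observe(); grab('wrist',t); im,P=world(t)
m=((im.max(2)<60)&(P[...,2]>.028)&(P[...,2]<.046)&(P[...,0]>.25)&(P[...,0]<.6)).astype(np.uint8)
n,l,st,c=cv2.connectedComponentsWithStats(m)
for i in range(1,n):
    if st[i,4]>60:
        q=P[l==i]; print(st[i],np.median(q,0).round(4),((q.max(0)+q.min(0))/2).round(4),np.ptp(q,axis=0).round(3))
print(s['time_s'],s['position'],s['tool_rot'].round(3) if hasattr(s['tool_rot'],'round') else s['tool_rot'],s['ft_force'],s['grip_width'],np.round(s['q'],1))
E
python3 key.py w1
```

```text
[189 156  23  41 780] [0.4589 0.0105 0.0311] [0.4588 0.01   0.031 ] [0.029 0.047 0.004]
[185 210  22  21 361] [ 0.4523 -0.0396  0.041 ] [ 0.4516 -0.0409  0.0365] [0.023 0.023 0.013]
[232 337  22  17 265] [ 0.5003 -0.2256  0.0312] [ 0.4996 -0.2248  0.0316] [0.03  0.028 0.004]
0.1 [5.49749328e-01 3.66898396e-05 2.49796267e-01] [[ 0.     1.    -0.001]
 [ 1.    -0.     0.   ]
 [ 0.    -0.001 -1.   ]] [-0.50003095  0.3158645   0.17348449] 0.08541401974510497 [-12.3  21.8  74.4  -0.   83.9 -12.3]
```

View pics/w1.png

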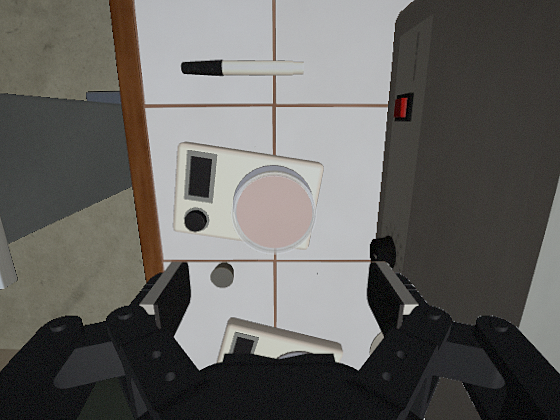

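The call was refused (all keys needed), so the picture is the same as before: dish key at (196,220). I'll send it again with full rows.

Call:
servo_tool(steps=[{"tx": -0.58,"ty": -2.4,"tz": 0,"yaw": 7.5,"claw": 0},{"tx": -0.58,"ty": -2.4,"tz": 0,"yaw": 7.5,"claw": 0},{"tx": -0.58,"ty": -2.4,"tz": 0,"yaw": 7.5,"claw": 0},{"tx": -0.58,"ty": -2.4,"tz": 0,"yaw": 7.5,"claw": 0},{"tx": -0.58,"ty": -2.4,"tz": 0,"yaw": 7.5,"claw": 0},{"tx": -0.58,"ty": -2.4,"tz": 0,"yaw": 7.5,"claw": 0},{"tx": -0.58,"ty": -2.4,"tz": 0,"yaw": 7.5,"claw": 0},{"tx": -0.58,"ty": -2.4,"tz": 0,"yaw": 7.5,"claw": 0},{"tx": -0.58,"ty": -2.4,"tz": 0,"yaw": 7.5,"claw": 0},{"tx": -0.58,"ty": -2.4,"tz": 0,"yaw": 7.5,"claw": 0},{"tx": -0.58,"ty": -2.4,"tz": 0,"yaw": 7.5,"claw": 0},{"tx": -0.58,"ty": -2.4,"tz": 0,"yaw": 7.5,"claw": 0},{"tx": 0,"ty": 0,"tz": 0,"yaw": 0,"claw": 0},{"tx": 0,"ty": 0,"tz": 0,"yaw": 0,"claw": 0},{"tx": 0,"ty": 0,"tz": 0,"yaw": 0,"claw": 0}])

```text
time_s: 1.65
position: [0.4805, -0.2872, 0.2503]
tool_rot: [[-1.0, 0.001, -0.0], [0.001, 1.0, 0.0], [0.0, 0.0, -1.0]]
ft_force: [-0.4, 0.4, -0.2]
grip_width: -0.0001
gripper_force: 0.0
```

```bash
python3 key.py w2
```

```text
[482 150  26  22 451] [ 0.4497 -0.0459  0.0406] [ 0.4495 -0.0431  0.0359] [0.023 0.025 0.014]
[512 155  42  25 708] [0.4577 0.0086 0.0307] [0.4579 0.0092 0.0306] [0.028 0.048 0.004]
[271 178  21  22 359] [ 0.4821 -0.2847  0.0409] [ 0.4827 -0.2848  0.0373] [0.023 0.023 0.012]
[303 186  42  28 715] [ 0.4972 -0.2355  0.0309] [ 0.4974 -0.2348  0.0309] [0.033 0.048 0.005]
1.65 [ 0.48053664 -0.28716331  0.25027061] [[-1.     0.001 -0.   ]
 [ 0.001  1.     0.   ]
 [ 0.     0.    -1.   ]] [-0.43041284  0.43234728 -0.17167173] -0.0001265169417622242 [ -43.    22.8   72.7    0.    84.5 -132.9]
```

View pics/w2.png

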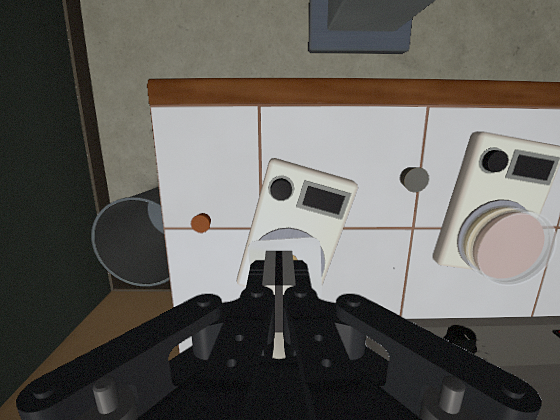

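Boat key at (281,188): world about (0.482, −0.285, 0.040), agreeing with the scene camera within 3 mm. Going down above it.

Call:
servo_tool(steps=[{"tx": 0.15,"ty": 0.15,"tz": -3,"yaw": 0,"claw": 0},{"tx": 0,"ty": 0,"tz": -3,"yaw": 0,"claw": 0},{"tx": 0,"ty": 0,"tz": -3,"yaw": 0,"claw": 0},{"tx": 0,"ty": 0,"tz": -3,"yaw": 0,"claw": 0},{"tx": 0,"ty": 0,"tz": -3,"yaw": 0,"claw": 0},{"tx": 0,"ty": 0,"tz": -2.5,"yaw": 0,"claw": 0},{"tx": 0,"ty": 0,"tz": 0,"yaw": 0,"claw": 0},{"tx": 0,"ty": 0,"tz": 0,"yaw": 0,"claw": 0}])

```text
time_s: 2.5
position: [0.4824, -0.2862, 0.076]
tool_rot: [[-1.0, -0.0, 0.0], [-0.0, 1.0, -0.0], [-0.0, -0.0, -1.0]]
ft_force: [0.2, 0.7, 0.4]
grip_width: -0.0001
gripper_force: 0.0
```

Call:
servo_tool(steps=[{"tx": 0,"ty": 0,"tz": -0.5,"yaw": 0,"claw": 0},{"tx": 0,"ty": 0,"tz": -0.5,"yaw": 0,"claw": 0},{"tx": 0,"ty": 0,"tz": -0.3,"yaw": 0,"claw": 0},{"tx": 0,"ty": 0,"tz": -0.3,"yaw": 0,"claw": 0},{"tx": 0,"ty": 0,"tz": -0.1,"yaw": 0,"claw": 0},{"tx": 0,"ty": 0,"tz": 0,"yaw": 0,"claw": 0},{"tx": 0,"ty": 0,"tz": 0,"yaw": 0,"claw": 0}])

```text
time_s: 3.2
position: [0.4819, -0.2865, 0.0585]
tool_rot: [[-1.0, -0.0, -0.0], [-0.0, 1.0, -0.0], [0.0, -0.0, -1.0]]
ft_force: [0.1, 0.1, 1.0]
grip_width: 0.0001
gripper_force: 0.4
```

Call:
servo_tool(steps=[{"tx": 0,"ty": 0,"tz": -0.2,"yaw": 0,"claw": 0},{"tx": 0,"ty": 0,"tz": -0.2,"yaw": 0,"claw": 0},{"tx": 0,"ty": 0,"tz": -0.2,"yaw": 0,"claw": 0},{"tx": 0,"ty": 0,"tz": -0.1,"yaw": 0,"claw": 0},{"tx": 0,"ty": 0,"tz": 0,"yaw": 0,"claw": 0},{"tx": 0,"ty": 0,"tz": 0,"yaw": 0,"claw": 0}])

```text
time_s: 3.8
position: [0.482, -0.2866, 0.0514]
tool_rot: [[-1.0, -0.0, 0.0], [-0.0, 1.0, -0.0], [-0.0, -0.0, -1.0]]
ft_force: [-0.6, 0.3, 2.6]
grip_width: 0.0004
gripper_force: 1.1
```

Call:
servo_tool(steps=[{"tx": 0,"ty": 0,"tz": -0.1,"yaw": 0,"claw": 0},{"tx": 0,"ty": 0,"tz": 0,"yaw": 0,"claw": 0},{"tx": 0,"ty": 0,"tz": 0,"yaw": 0,"claw": 0}])

```text
time_s: 4.1
position: [0.4819, -0.2866, 0.0504]
tool_rot: [[-1.0, -0.0, 0.0], [-0.0, 1.0, -0.0], [-0.0, -0.0, -1.0]]
ft_force: [-0.4, 0.3, 3.1]
grip_width: -0.0006
gripper_force: 1.8
```

Call:
servo_tool(steps=[{"tx": 0,"ty": 0,"tz": -0.1,"yaw": 0,"claw": 0},{"tx": 0,"ty": 0,"tz": 0,"yaw": 0,"claw": 0},{"tx": 0,"ty": 0,"tz": 0,"yaw": 0,"claw": 0}])

```text
time_s: 4.4
position: [0.482, -0.2866, 0.0494]
tool_rot: [[-1.0, -0.0, 0.0], [-0.0, 1.0, -0.0], [-0.0, -0.0, -1.0]]
ft_force: [0.1, -0.1, 5.2]
grip_width: 0.0
gripper_force: 2.5
```

The force rises past 3 N to 5.2 N: the boat key is at its stop. Lifting and going over to the dish key.

Call:
servo_tool(steps=[{"tx": 0,"ty": 0,"tz": 1,"yaw": 0,"claw": 0},{"tx": 0,"ty": 0,"tz": 4,"yaw": 0,"claw": 0},{"tx": 0,"ty": 0,"tz": 4,"yaw": 0,"claw": 0},{"tx": 0,"ty": 0,"tz": 4,"yaw": 0,"claw": 0},{"tx": -0.4,"ty": 3,"tz": 4,"yaw": 0,"claw": 0},{"tx": -0.4,"ty": 3,"tz": 3,"yaw": 0,"claw": 0},{"tx": -0.4,"ty": 3,"tz": 0,"yaw": 0,"claw": 0},{"tx": -0.4,"ty": 3,"tz": 0,"yaw": 0,"claw": 0},{"tx": -0.4,"ty": 3,"tz": 0,"yaw": 0,"claw": 0},{"tx": -0.4,"ty": 3,"tz": 0,"yaw": 0,"claw": 0},{"tx": -0.4,"ty": 3,"tz": 0,"yaw": 0,"claw": 0},{"tx": -0.4,"ty": 3.3,"tz": 0,"yaw": 0,"claw": 0},{"tx": 0,"ty": 0,"tz": 0,"yaw": 0,"claw": 0},{"tx": 0,"ty": 0,"tz": 0,"yaw": 0,"claw": 0}])

```text
time_s: 5.8
position: [0.4497, -0.0433, 0.2495]
tool_rot: [[-1.0, -0.001, 0.0], [-0.001, 1.0, -0.0], [-0.0, -0.0, -1.0]]
ft_force: [-0.7, -0.4, 0.1]
grip_width: 0.0002
gripper_force: 0.0
```

```bash
python3 key.py w3
```

```text
[270 177  21  22 364] [ 0.449  -0.0421  0.041 ] [ 0.4498 -0.0421  0.0372] [0.023 0.023 0.011]
[304 181  42  25 742] [0.458  0.0091 0.0308] [0.4582 0.0095 0.0309] [0.029 0.047 0.005]
[ 67 204  21  20 319] [ 0.4822 -0.2831  0.0351] [ 0.4829 -0.2855  0.0339] [0.023 0.027 0.008]
[102 212  39  26 639] [ 0.4972 -0.2349  0.0311] [ 0.4977 -0.2345  0.0311] [0.032 0.049 0.005]
[524 212  36  26 602] [0.497  0.2814 0.0305] [0.4968 0.2815 0.0306] [0.033 0.048 0.005]
[492 225  24  21 389] [0.5075 0.2273 0.0401] [0.5089 0.2298 0.0359] [0.025 0.024 0.013]
5.8 [ 0.44973086 -0.0432642   0.24948306] [[-1.    -0.001  0.   ]
 [-0.001  1.    -0.   ]
 [-0.    -0.    -1.   ]] [-0.74184498 -0.37823455  0.14379899] 0.0002090723471040973 [ -20.6   12.    89.    -0.    79.1 -110.6]
```

View pics/w3.png

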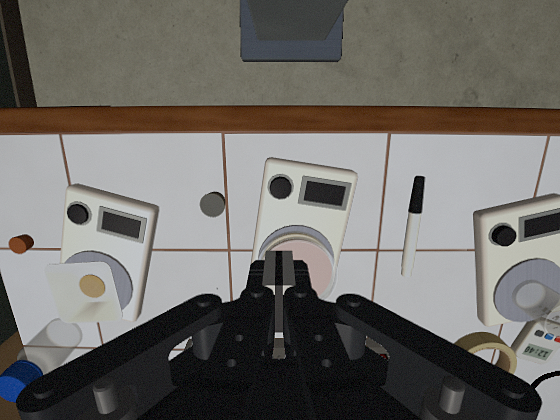

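The boat key at (77,213) now reads 35 mm high (in); the dish key at (280,188) lies at (0.4495, −0.042), just under the tool. Beaker key at (503,235) → about (0.508, 0.228). Pressing the dish key.

Call:
servo_tool(steps=[{"tx": 0,"ty": 0.1,"tz": -3,"yaw": 0,"claw": 0},{"tx": 0,"ty": 0,"tz": -3,"yaw": 0,"claw": 0},{"tx": 0,"ty": 0,"tz": -3,"yaw": 0,"claw": 0},{"tx": 0,"ty": 0,"tz": -3,"yaw": 0,"claw": 0},{"tx": 0,"ty": 0,"tz": -3,"yaw": 0,"claw": 0},{"tx": 0,"ty": 0,"tz": -2.5,"yaw": 0,"claw": 0},{"tx": 0,"ty": 0,"tz": -0.7,"yaw": 0,"claw": 0},{"tx": 0,"ty": 0,"tz": -0.4,"yaw": 0,"claw": 0},{"tx": 0,"ty": 0,"tz": -0.4,"yaw": 0,"claw": 0},{"tx": 0,"ty": 0,"tz": -0.2,"yaw": 0,"claw": 0},{"tx": 0,"ty": 0,"tz": -0.2,"yaw": 0,"claw": 0},{"tx": 0,"ty": 0,"tz": -0.2,"yaw": 0,"claw": 0},{"tx": 0,"ty": 0,"tz": -0.2,"yaw": 0,"claw": 0},{"tx": 0,"ty": 0,"tz": 0,"yaw": 0,"claw": 0},{"tx": 0,"ty": 0,"tz": 0,"yaw": 0,"claw": 0}])

```text
time_s: 7.35
position: [0.4502, -0.0427, 0.0513]
tool_rot: [[-1.0, -0.0, 0.001], [-0.0, 1.0, -0.0], [-0.001, -0.0, -1.0]]
ft_force: [2.8, -0.9, 1.9]
grip_width: 0.0002
gripper_force: 1.2
```

Call:
servo_tool(steps=[{"tx": 0,"ty": 0,"tz": -0.1,"yaw": 0,"claw": 0},{"tx": 0,"ty": 0,"tz": 0,"yaw": 0,"claw": 0},{"tx": 0,"ty": 0,"tz": 0,"yaw": 0,"claw": 0}])

```text
time_s: 7.65
position: [0.4502, -0.0427, 0.0503]
tool_rot: [[-1.0, 0.0, 0.001], [0.0, 1.0, -0.0], [-0.001, -0.0, -1.0]]
ft_force: [2.7, 0.3, 4.0]
grip_width: 0.0002
gripper_force: 1.9
```

Call:
servo_tool(steps=[{"tx": 0,"ty": 0,"tz": -0.1,"yaw": 0,"claw": 0},{"tx": 0,"ty": 0,"tz": 0,"yaw": 0,"claw": 0},{"tx": 0,"ty": 0,"tz": 0,"yaw": 0,"claw": 0}])

```text
time_s: 7.95
position: [0.4502, -0.0427, 0.0493]
tool_rot: [[-1.0, 0.0, 0.001], [0.0, 1.0, -0.0], [-0.001, -0.0, -1.0]]
ft_force: [2.6, -1.0, 5.2]
grip_width: -0.0002
gripper_force: 2.6
```

Call:
servo_tool(steps=[{"tx": 0,"ty": 0,"tz": 1,"yaw": 0,"claw": 0},{"tx": 0,"ty": 0,"tz": 4,"yaw": 0,"claw": 0},{"tx": 0,"ty": 0,"tz": 4,"yaw": 0,"claw": 0},{"tx": 0,"ty": 0,"tz": 4,"yaw": 0,"claw": 0},{"tx": 0.6,"ty": 3,"tz": 4,"yaw": 0,"claw": 0},{"tx": 0.6,"ty": 3,"tz": 3,"yaw": 0,"claw": 0},{"tx": 0.6,"ty": 3,"tz": 0,"yaw": 0,"claw": 0},{"tx": 0.6,"ty": 3,"tz": 0,"yaw": 0,"claw": 0},{"tx": 0.6,"ty": 3,"tz": 0,"yaw": 0,"claw": 0},{"tx": 0.7,"ty": 3,"tz": 0,"yaw": 0,"claw": 0},{"tx": 0.7,"ty": 3,"tz": 0,"yaw": 0,"claw": 0},{"tx": 0.7,"ty": 3,"tz": 0,"yaw": 0,"claw": 0},{"tx": 0.7,"ty": 3,"tz": 0,"yaw": 0,"claw": 0},{"tx": 0,"ty": 0,"tz": 0,"yaw": 0,"claw": 0},{"tx": 0,"ty": 0,"tz": 0,"yaw": 0,"claw": 0}])

```text
time_s: 9.45
position: [0.507, 0.2273, 0.2486]
tool_rot: [[-1.0, -0.001, -0.002], [-0.001, 1.0, -0.001], [0.002, -0.001, -1.0]]
ft_force: [0.3, 0.4, -0.7]
grip_width: -0.0
gripper_force: 0.0
```

```bash
python3 key.py w4
```

```text
[ 28 126  23  23 399] [ 0.4501 -0.0398  0.035 ] [ 0.4503 -0.0412  0.0332] [0.024 0.025 0.008]
[ 66 131  40  27 822] [0.4583 0.0095 0.031 ] [0.4586 0.0093 0.031 ] [0.029 0.048 0.005]
[306 164  42  28 784] [0.4971 0.2817 0.0308] [0.4966 0.2817 0.031 ] [0.032 0.048 0.004]
[272 178  22  22 372] [0.5078 0.2307 0.0409] [0.5084 0.2312 0.0367] [0.023 0.024 0.014]
9.45 [0.5069995  0.22732531 0.24855673] [[-1.    -0.001 -0.002]
 [-0.001  1.    -0.001]
 [ 0.002 -0.001 -1.   ]] [ 0.3410031   0.35838659 -0.74364271] -3.095514570375942e-05 [ 11.9  22.5  73.5  -0.   84.1 -78.1]
```

View pics/w4.png

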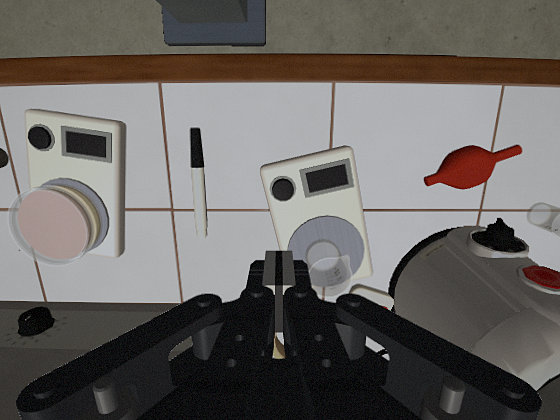

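The dish key (40,137) reads 35 mm (in); the beaker key at (283,189) is at about (0.508, 0.230). A tall pot stands to the right at (400,270), so I check clearance for the gripper first.

```bash
python3 - <<'E'
from h import *
im,P=world('w4')
v,u=np.mgrid[:420,:560]
k=(u>370)&(v<295)&(P[...,2]>.05)&(P[...,0]<.7)&(P[...,2]<.24)
q=P[k]; d=np.hypot(q[:,0]-.508,q[:,1]-.23); o=np.argsort(d)
print(len(q),q[o[:400:40]].round(3),d[o[0]])
E
```

```text
6578 [[0.61  0.4   0.051]
 [0.609 0.402 0.055]
 [0.601 0.407 0.056]
 [0.603 0.406 0.061]
 [0.602 0.407 0.056]
 [0.621 0.396 0.062]
 [0.612 0.402 0.072]
 [0.618 0.399 0.073]
 [0.625 0.394 0.066]
 [0.619 0.399 0.072]] 0.19791514722747086
```

Nearly 200 mm clear. Pressing the beaker key.

Call:
servo_tool(steps=[{"tx": 0.1,"ty": 0.25,"tz": -3,"yaw": 0,"claw": 0},{"tx": 0,"ty": 0,"tz": -3,"yaw": 0,"claw": 0},{"tx": 0,"ty": 0,"tz": -3,"yaw": 0,"claw": 0},{"tx": 0,"ty": 0,"tz": -3,"yaw": 0,"claw": 0},{"tx": 0,"ty": 0,"tz": -3,"yaw": 0,"claw": 0},{"tx": 0,"ty": 0,"tz": -2.5,"yaw": 0,"claw": 0},{"tx": 0,"ty": 0,"tz": -0.7,"yaw": 0,"claw": 0},{"tx": 0,"ty": 0,"tz": -0.4,"yaw": 0,"claw": 0},{"tx": 0,"ty": 0,"tz": -0.4,"yaw": 0,"claw": 0},{"tx": 0,"ty": 0,"tz": -0.2,"yaw": 0,"claw": 0},{"tx": 0,"ty": 0,"tz": -0.2,"yaw": 0,"claw": 0},{"tx": 0,"ty": 0,"tz": -0.2,"yaw": 0,"claw": 0},{"tx": 0,"ty": 0,"tz": -0.2,"yaw": 0,"claw": 0},{"tx": 0,"ty": 0,"tz": 0,"yaw": 0,"claw": 0},{"tx": 0,"ty": 0,"tz": 0,"yaw": 0,"claw": 0}])

```text
time_s: 11.0
position: [0.5092, 0.2297, 0.0511]
tool_rot: [[-1.0, -0.0, 0.001], [-0.0, 1.0, 0.0], [-0.001, 0.0, -1.0]]
ft_force: [1.4, -1.9, 2.6]
grip_width: 0.0001
gripper_force: 1.3
```

Call:
servo_tool(steps=[{"tx": 0,"ty": 0,"tz": -0.1,"yaw": 0,"claw": 0},{"tx": 0,"ty": 0,"tz": 0,"yaw": 0,"claw": 0},{"tx": 0,"ty": 0,"tz": 0,"yaw": 0,"claw": 0}])

```text
time_s: 11.3
position: [0.5092, 0.2297, 0.0501]
tool_rot: [[-1.0, 0.0, 0.001], [0.0, 1.0, 0.0], [-0.001, 0.0, -1.0]]
ft_force: [3.5, -1.2, 4.2]
grip_width: 0.0001
gripper_force: 2.0
```

Call:
servo_tool(steps=[{"tx": 0,"ty": 0,"tz": -0.1,"yaw": 0,"claw": 0},{"tx": 0,"ty": 0,"tz": 0,"yaw": 0,"claw": 0},{"tx": 0,"ty": 0,"tz": 0,"yaw": 0,"claw": 0}])

```text
time_s: 11.6
position: [0.5092, 0.2297, 0.0491]
tool_rot: [[-1.0, 0.0, 0.001], [0.0, 1.0, 0.0], [-0.001, 0.0, -1.0]]
ft_force: [2.0, -1.4, 5.2]
grip_width: -0.0001
gripper_force: 2.7
```

Call:
servo_tool(steps=[{"tx": 0,"ty": 0,"tz": 1,"yaw": 0,"claw": 0},{"tx": 0,"ty": 0,"tz": 4,"yaw": 0,"claw": 0},{"tx": 0,"ty": 0,"tz": 4,"yaw": 0,"claw": 0},{"tx": 0,"ty": 0,"tz": 4,"yaw": 0,"claw": 0},{"tx": -0.6,"ty": -3,"tz": 4,"yaw": 0,"claw": 0},{"tx": -0.6,"ty": -3,"tz": 3,"yaw": 0,"claw": 0},{"tx": -0.6,"ty": -3,"tz": 0,"yaw": 0,"claw": 0},{"tx": -0.6,"ty": -3,"tz": 0,"yaw": 0,"claw": 0},{"tx": -0.6,"ty": -3,"tz": 0,"yaw": 0,"claw": 0},{"tx": -0.7,"ty": -3,"tz": 0,"yaw": 0,"claw": 0},{"tx": -0.7,"ty": -3,"tz": 0,"yaw": 0,"claw": 0},{"tx": -0.7,"ty": -3,"tz": 0,"yaw": 0,"claw": 0},{"tx": 0,"ty": 0,"tz": 0,"yaw": 0,"claw": 0},{"tx": 0,"ty": 0,"tz": 0,"yaw": 0,"claw": 0},{"tx": 0,"ty": 0,"tz": 0,"yaw": 0,"claw": 0}])

```text
time_s: 13.1
position: [0.4577, -0.0093, 0.2486]
tool_rot: [[-1.0, -0.001, -0.001], [-0.001, 1.0, 0.001], [0.001, 0.001, -1.0]]
ft_force: [-0.1, 0.3, -0.0]
grip_width: -0.0001
gripper_force: 0.0
```

```bash
python3 key.py w5
```

```text
[240 170  21  21 345] [ 0.4498 -0.0417  0.0349] [ 0.45   -0.0419  0.0341] [0.023 0.023 0.006]
[275 174  42  25 763] [0.4576 0.0094 0.0309] [0.4579 0.01   0.0309] [0.028 0.047 0.004]
[ 38 198  22  20 332] [ 0.4828 -0.2828  0.0349] [ 0.4828 -0.2842  0.0332] [0.023 0.024 0.007]
[ 73 206  39  26 651] [ 0.4978 -0.2346  0.031 ] [ 0.4977 -0.2345  0.0307] [0.032 0.049 0.005]
[500 206  37  26 638] [0.4964 0.2817 0.0307] [0.4969 0.2821 0.0305] [0.032 0.049 0.004]
[467 219  21  20 315] [0.5078 0.2298 0.0345] [0.5101 0.2315 0.0324] [0.026 0.026 0.009]
13.1 [ 0.45766887 -0.00926796  0.24855714] [[-1.    -0.001 -0.001]
 [-0.001  1.     0.001]
 [ 0.001  0.001 -1.   ]] [-0.05919855  0.29606621 -0.01048382] -5.341049209578837e-05 [ -16.    12.6   88.2    0.    79.2 -106.1]
```

View pics/w5.png

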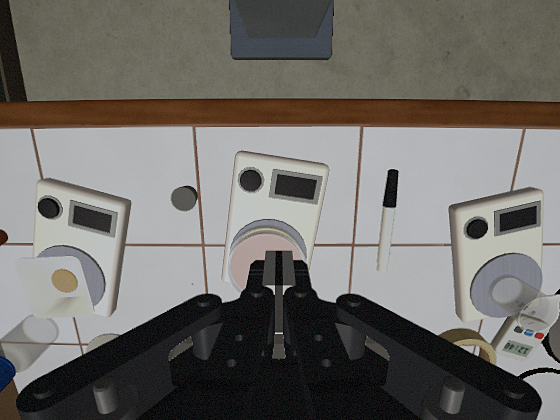

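All three keys, at (48,208), (250,180) and (477,229), read 35 mm high (fully in). The vessels stand on their pans and the arm is clear.

```bash
python3 -c "
from rig import env
print(env.close_job())"
```

```text
the job is handed in; nothing more can be done
None
```

I switched on the balances in order (boat, dish, beaker), all three keys are fully in and the vessels still stand on their pans; the job is handed in, but the hand-in returned no verdict.

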